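Shift the craft press into its third setting

TASK

Set the die-cutting press to its third setting: with the fingertips, push the wooden-gripped selector lever along the H-shaped gate to the crossbar, across to the right, then forward until it is fully home at the end of the third slot (the right-hand one, on the side away from the robot), and leave it there. Only push the lever from one side at a time, never pinch it between the fingers, do not force it against the gate, and leave the things standing around where they are.

Things in the scene. Friction and masses are not known exactly. Their poses are not given: they have to be found in the camera images.
- gate_center (a point): centre of the H-shaped slot, on top of the steel gate plate (110 x 100 mm), 115 mm above the table. Axes of the press: x forward (away from the robot, turned up to 0.35 rad), y left, z up. The H's two legs run along x, 62 mm long, 16 mm wide, centred 18 mm left and right; a crossbar 20 mm wide joins their middles. The lever's 12 mm round stem stands in it.
- lever_pivot (a point): the point, 85 mm straight below gate_center inside the press, about which the lever leans. Axes as gate_center.
- press: cream die-cutting press. Origin on the table, 60 mm forward of gate_center; axes as gate_center. Flat deck round the gate, 115 mm high, reaching 90 mm back and 150 mm left and right of gate_center. Behind it, from 100 to 200 mm forward of gate_center, a roller housing 125 mm high; nothing of the press but the lever stands higher.
- third_slot (a point): forward end of the right leg, on top of the gate plate: where the stem stands in the third slot (24 mm forward, 18 mm right of gate_center). First slot: forward left; second: back left; fourth: back right.
- select (a joint): sideways lean of the lever about its pivot, rad; 0 upright, positive to the right (-y of the press). In the left leg -0.24 to -0.19, in the right leg 0.19 to 0.24. It starts in the left leg.
- shift (a joint): forward lean of the lever about its pivot, rad; 0 upright, positive forward (+x of the press). 0 within 0.04 to pass along the crossbar; about 0.28 at the forward end of a leg, -0.28 at the back end. It starts anywhere in the left leg. No springs and no detents: friction alone (about 2 to 3 N sideways at the grip) keeps the lever where it is left.
- grip: pale wooden hand grip on top of the lever, square with rounded edges, 28 x 28 mm and 64 mm tall. Origin at its centre, 140 mm from the pivot along the lever; z along the lever, x and y as the press when upright. From lean to lean the centre travels about 78 mm forward and back and 62 mm sideways. Its lower end is about 20 mm above the gate plate.
- grip_far: the forward (+x) face of the grip, a part of the grip that only serves to sense touch; origin at the centre of the grip, its surface 14 mm from there
- grip_near: the back (-x) face of the grip, a part of the grip that only serves to sense touch; origin at the centre of the grip, its surface 14 mm from there
- grip_left: the left (+y) face of the grip, a part of the grip that only serves to sense touch; origin at the centre of the grip, its surface 14 mm from there
- grip_right: the right (-y) face of the grip, a part of the grip that only serves to sense touch; origin at the centre of the grip, its surface 14 mm from there
- wood_slice: slice of branch, disc 40 mm across, 12 mm high, lying on the press's deck left of the gate; a bystander. Origin at the centre of its underside.
- spool: wooden thread spool, 30 mm across, 22 mm high, standing on the press's deck right of the gate; a bystander. Origin at the centre of its underside.
- glue_stick: white glue stick with orange cap, 30 mm across, 92 mm high, standing on the table; a bystander. Origin at the centre of its underside.
- little_tree: small dark green ornamental tree on a wooden disc foot, 48 mm across, 110 mm high, standing on the table; a bystander. Origin at the centre of its underside.
- tape_roll: empty cardboard ring, 72 mm across, 20 mm high, lying on the table; a bystander. Origin at the centre of its underside.
- pencil_cup: empty white ceramic cup, 70 mm across, 95 mm high, standing on the table; a bystander. Origin at the centre of its underside.
- bead_jar: amber glass jar with metal lid, 56 mm across, 75 mm high, standing on the table; a bystander. Origin at the centre of its underside.

How it is judged:
On the way, in this order (a step that is already met when the one before it is completed fails the run):
1. the lever has crossed into the right leg along the crossbar (value of joint select above 0.15 rad and value of joint shift between -0.12 and 0.12 rad).
2. the lever is pushed forward, home in the third slot (value of joint select above 0.15 rad and value of joint shift above 0.24 rad), for 0.1 s.
At the end, for the whole second after the job is handed in: The lever stands at rest at the forward end of the right leg, leaning forward by more than 0.24 rad (the end is at about 0.28) and to the right by more than 0.15 rad; no bystander has moved 20 mm or more (all of step 2 and velocity of joint shift between -0.05 and 0.05 rad/s and distance of each of wood_slice, spool, glue_stick, little_tree, tape_roll, pencil_cup, bead_jar from where it was at the start of the episode below 0.02 m); the robot touches nothing.
It fails at once if the grip is pinched: touched on two opposite faces at once ((contact force between the fingers and grip_far above 0.5 N and contact force between the fingers and grip_near above 0.5 N) or (contact force between the fingers and grip_left above 0.5 N and contact force between the fingers and grip_right above 0.5 N)).
It fails at once if the lever is forced: the fingers press on it with more than 40 N (contact force between the fingers and grip above 40 N).
It fails at once if a bystander is lifted, knocked or pushed away (20 mm) (distance of any of wood_slice, spool, glue_stick, little_tree, tape_roll, pencil_cup, bead_jar from where it was at the start of the episode above 0.02 m).
It also fails if it takes over 45 s, if anything falls off the work surface, if the arm or the gripper's body presses on something with over 40 N, if the wrist force passes 120 N, or if a joint passes its speed limit or range.

ROBOT

A 7-joint arm with a two-finger parallel gripper is mounted at the origin on the work surface. World frame = base frame: x ahead of the robot, y to its left, z up, the work surface at z = 0. Lengths are in m, angles in rad, forces in N, time in s.
With the tool pointing down it reaches from about 0.4 to 0.85 m from the base axis. Payload 10.4 kg.
Tool frame: the origin (TCP) lies at the very end of the fingers, on their centre line; the grasp point (between the pads) lies 19 mm behind it; z points along the fingers, y is the line along which they close (so a half turn about z gives the same grasp; the last joint's range is limited). The gripper opens to 85 mm and grips with 20 to 120 N. Pads are 22 mm wide; open, the fingers measure 114 mm over their backs; the gripper's body (76 mm by 85 mm) begins 54 mm behind the grasp point. The pads swing forward as they close: fully open they stand 13 mm farther back than shut.
Start: joints at [1.306, 0.332, -0.065, 1.46, 0.022, 1.35, -0.088], TCP at [0.15, -0.607, 0.231] pointing down, gripper open.
Joint ranges: [-2.6, 2.6], [-0.5, 2.12], [-1.47, 1.34], [0.16, 2.42], [-1.27, 4.41], [0.06, 2.06], [-2.6, 2.6]. Speed limits (rad/s): [2.22, 2.22, 2.79, 2.79, 3.14, 3.14, 3.14].

INTERFACE

Orientations are given as a unit quaternion [x, y, z, w].
In Python, from workcell import * gives the robot as it stands.
- The arm moves only by the tool step_arm, never from a script. Its argument "commands" is one flat list of numbers, 7 for each row, row after row: the finger opening in mm, from 0 to 85.4, then the shift along the world's x, y, z as a fraction of full scale, then the turn, a rotation vector about the world's x, y, z as a fraction of full scale. A call has exactly 10 rows; each row is the pose to reach, as a shift and turn from the pose commanded when the call began, turning the shorter way round; what a row does not reach only later rows make up. Full scale, the value 1, is 0.6 m for a shift and pi rad for a turn. A row lasts 1/8 s, in which the tool goes at most 62.5 mm and 10.7 degrees, less where a joint would pass 70% of its speed; a pose out of reach is approached as far as the arm can. A call with a number of a shift or a turn outside -1 to 1 is refused whole. A call with a gripper value outside its range is refused whole. The fingers move at their own pace and stop on an object; "squeeze" is the grip in N (left out, the last holds). Time passes only in rows, so rows that repeat a pose let the fingers close, or fill a call up. It gives the time, the measured TCP pose, the force, the opening and the grip force at its end, in the units of the state.
- get_obs(): the state, without advancing time (a new reading comes with each control period).
- camera(name): name is "scene" or "top" or "wrist"; returns the picture (480x640x3 uint8, red, green, blue); there is no depth.
- camera_params(name): a dict with "mtx" (3x3 intrinsics, pixels), "extrinsics" (4x4, takes a point from world to camera coordinates); the wrist camera has in their place "tool_from_camera" (4x4, takes a point from camera to tool coordinates, whose origin is the TCP and whose axes are the flange's). Camera axes: x right, y down, z forward; pixel columns grow to the right and rows downward; lengths in m; the calibration is good to about 2 mm. A picture is of the moment at which its call begins: read the wrist's pose just before it. camera_params takes no time and is no camera call.
- hand_in(): hands the job in; it is judged then, once.
The state is a dict: "clock": time; "joint_pos": joint angles; "joint_velocities": joint speeds; "tau": joint torques, N m; "position": TCP position; "ee_rot": TCP orientation; "ft_force": force on the tool from outside, world axes, zero at the start; "torque": the same for the moment, N m; "grip_width": opening from 0.0 (shut) to 1.0 (fully open); "grasp_force": force on a finger pad.
Only numpy, scipy, OpenCV 4.12 (cv2) and the standard library are available. Lean on these libraries where they do the work, as an engineer would, in place of code of your own. Each camera call takes 0.05 s, during which the arm holds its last target. There are 200 camera calls.

## Working session

There is one attempt and no reset: what is moved stays moved. The work goes in short steps, Python scripts to look and compute and a tool call to move; the robot and the scene stay as the last step left them, time stands still between calls to the robot, and variables do not carry over. Pictures are saved under pics/ and viewed, at most 10 in all, crops included, and the job is handed in when it is done.

Besides the shell and the picture viewer there is one more tool, called after "Request:" in YAML: its name, and indented under it one key for each argument. step_arm: Moves the arm, as the interface text tells. Its arguments: {"type":"object","properties":{"commands":{"type":"array","items":{"type":"number"}},"squeeze":{"type":"number"}},"required":["commands"]}

```bash
mkdir -p pics
python3 - <<'E'
from workcell import *
import cv2
o=get_obs();print(o)
for n in("scene","top"):
    cv2.imwrite(f"pics/{n}0.png",camera(n)[:,:,::-1]);p=camera_params(n);print(n,p)
E
```

```text
{'clock': 0.0, 'joint_pos': array([ 1.30640381,  0.33283557, -0.06470794,  1.46094003,  0.02162254,
        1.34989742, -0.08850982]), 'joint_velocities': array([ 0.00105491, -0.00020972, -0.00143617,  0.00048169, -0.00133882,
        0.00162442, -0.00032135]), 'tau': array([-6.21613344e-05, -6.25442863e+01,  4.94302309e-02, -3.91601586e+01,
        1.63302000e-02,  9.92611429e-03,  2.41156010e-05]), 'position': array([ 0.14955492, -0.60645873,  0.23053924]), 'ee_rot': array([ 9.92699283e-01,  1.20613660e-01, -1.25225951e-04, -6.80594030e-04]), 'ft_force': array([-0.59294266, -0.24730112,  0.21195504]), 'torque': array([-0.02846959,  0.04550921, -0.0157843 ]), 'grasp_force': 0.0, 'grip_width': 0.9997021793263405}
scene {'mtx': array([[615.38651379,   0.        , 310.26857337],
       [  0.        , 615.38651379, 240.44843441],
       [  0.        ,   0.        ,   1.        ]]), 'extrinsics': array([[ 0.45926603,  0.88809845,  0.0188644 , -0.27882135],
       [ 0.5278698 , -0.25577621, -0.80989629, -0.17850651],
       [-0.71444258,  0.3819158 , -0.58626967,  1.4633833 ],
       [ 0.        ,  0.        ,  0.        ,  1.        ]])}
top {'mtx': array([[502.13438807,   0.        , 320.31559049],
       [  0.        , 502.13438807, 239.23140772],
       [  0.        ,   0.        ,   1.        ]]), 'extrinsics': array([[ 0.02620716, -0.99955358,  0.01434664, -0.01094569],
       [-0.98780064, -0.02809744, -0.15316796,  0.5639117 ],
       [ 0.15350268, -0.01015753, -0.98809602,  0.93236704],
       [ 0.        ,  0.        ,  0.        ,  1.        ]])}
```

View pics/top0.png

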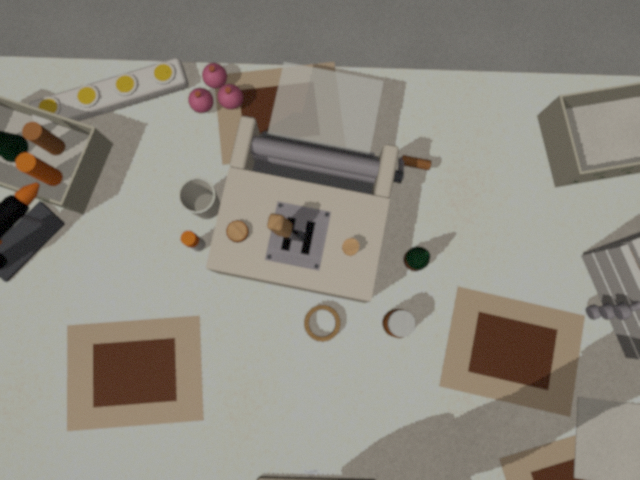

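View pics/scene0.png

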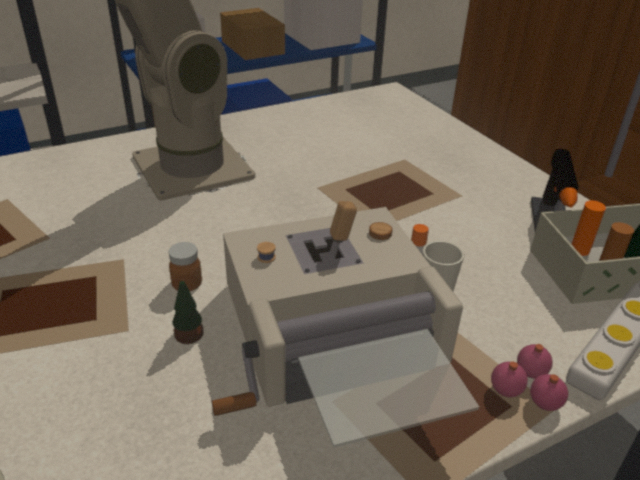

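Run:
```python
import cv2,numpy as np
t=cv2.imread("pics/top0.png")[190:280,240:340]; s=cv2.imread("pics/scene0.png")[190:280,270:370]
f=lambda a:cv2.resize(a,(400*2,360*2),interpolation=cv2.INTER_CUBIC)
f=lambda a:cv2.resize(a,None,fx=4,fy=4,interpolation=cv2.INTER_CUBIC)
cv2.imwrite("pics/crop.png",np.hstack([f(t),f(s)]))
```

```text
(no output)
```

View pics/crop.png

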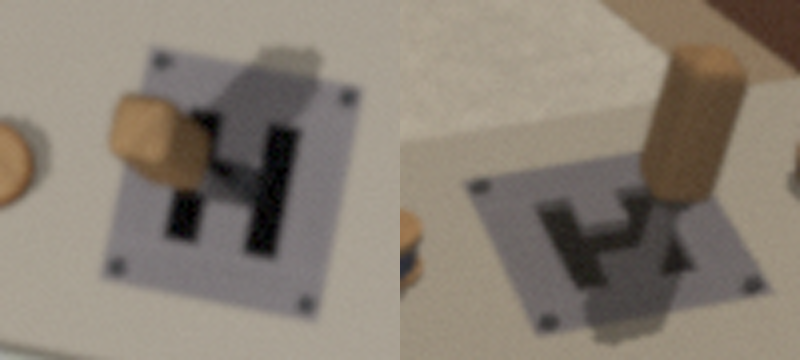

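```bash
cat > h.py <<'E'
from workcell import *
import numpy as np,cv2
from scipy.optimize import least_squares
P={n:camera_params(n) for n in("scene","top")}
def proj(n,X):
    p=P[n];E=p["extrinsics"];q=p["mtx"]@(E[:3,:3]@np.asarray(X)+E[:3,3]);return q[:2]/q[2]
def onz(n,uv,z):
    p=P[n];E=p["extrinsics"];R=E[:3,:3];c=-R.T@E[:3,3];d=R.T@np.linalg.solve(p["mtx"],[*uv,1]);return c+d*(z-c[2])/d[2]
def tri(a,b):
    return least_squares(lambda X:np.r_[proj("top",X)-a,proj("scene",X)-b],[.5,0,.2])
E
python3 - <<'E'
from h import *
def top(u,v):return (240+u/4,190+v/4)
def sc(u,v):return (270+(u-400)/4,190+v/4)
C=np.array([onz("top",top(*p),.115) for p in((152,47),(360,90),(316,320),(104,278))])
D=np.array([onz("scene",sc(*p),.115) for p in((773,292),(537,334),(466,183))])
print(C.round(3),np.linalg.norm(np.diff(C,axis=0),axis=1));print("scene corners",D.round(3))
g=C.mean(0);d=(C[0]+C[1]-C[2]-C[3]);yaw=np.arctan2(d[1],d[0]);print(g,yaw, "scene ctr",(D[0]+D[2])/2)
r=tri(top(142,125),sc(708,58));X=r.x;print("griptop",X,r.cost)
c,s=np.cos(yaw),np.sin(yaw)
def loc(X):
    e=X-g;return np.array([c*e[0]+s*e[1],-s*e[0]+c*e[1],e[2]+.085])
l=loc(X);print("rel pivot",l,np.linalg.norm(l),"shift",np.arctan2(l[0],l[2]),"sel",np.arctan2(-l[1],l[2]))
for n,uv,z in(("spool",(350,246),.137),("slice",(236,231),.127),("cup",(199,196),.095),("glue",(189,239),.092),("jar",(401,322),.075),("tree",(417,258),.06)):
    print(n,loc(onz("top",uv,z)).round(3)[:2],onz("top",uv,z).round(3))
E
```

```text
[[ 0.62   0.084  0.115]
 [ 0.602 -0.011  0.115]
 [ 0.497  0.006  0.115]
 [ 0.514  0.101  0.115]] [0.09654875 0.1065166  0.0964659 ]
scene corners [[ 0.624  0.084  0.115]
 [ 0.606 -0.012  0.115]
 [ 0.503  0.006  0.115]]
[0.55825107 0.04502604 0.115     ] -0.1616075049674896 scene ctr [0.56315235 0.04531295 0.115     ]
griptop [0.56851684 0.08087239 0.19478916] 0.05273750498315851
rel pivot [0.00436415 0.03703108 0.16478916] 0.16895506401636354 shift 0.026477024983873138 sel -0.22104596403445645
spool [-0.004 -0.094] [ 0.539 -0.047  0.137]
slice [-0.014  0.109] [0.562 0.155 0.127]
cup [0.041 0.197] [0.631 0.232 0.095]
glue [-0.041  0.197] [0.55  0.246 0.092]
jar [-0.116 -0.214] [ 0.409 -0.147  0.075]
tree [ 0.009 -0.227] [ 0.531 -0.18   0.06 ]
```

Request:
step_arm:
  commands: [0,0.05,0.05,0.12,0,0,-0.03,0,0.1,0.15,0.12,0,0,-0.07,0,0.15,0.25,0.12,0,0,-0.1,0,0.2,0.35,0.12,0,0,-0.128,0,0.25,0.44,0.12,0,0,-0.128,0,0.3,0.53,0.12,0,0,-0.128,0,0.35,0.62,0.12,0,0,-0.128,0,0.4,0.7,0.12,0,0,-0.128,0,0.4,0.7,0.12,0,0,-0.128,0,0.4,0.7,0.12,0,0,-0.128]
  squeeze: 20

```text
clock: 1.35
position: [0.39, -0.1858, 0.3032]
ee_rot: [0.997, -0.079, -0.0, 0.0]
ft_force: [-1.0, -0.8, -0.1]
grip_width: -0.0
grasp_force: 0.0
```

Request:
step_arm:
  commands: [0,0.05,0.08,0,0,0,0,0,0.1,0.16,0,0,0,0,0,0.15,0.25,0,0,0,0,0,0.2,0.34,0,0,0,0,0,0.25,0.42,0,0,0,0,0,0.29,0.49,0,0,0,0,0,0.312,0.53,0,0,0,0,0,0.312,0.53,-0.08,0,0,0,0,0.312,0.53,-0.16,0,0,0,0,0.312,0.53,-0.16,0,0,0]

```text
clock: 2.6
position: [0.5754, 0.1283, 0.2037]
ee_rot: [0.997, -0.081, -0.003, 0.001]
ft_force: [-0.1, -0.5, 0.9]
grip_width: -0.003
grasp_force: 0.0
```

Run:
```python
from h import *
o=get_obs();print(o["position"],o["ft_force"])
a=camera("top")[170:290,220:360,::-1];b=camera("scene")[130:270,270:410,::-1]
print(proj("top",o["position"]),proj("scene",o["position"]))
f=lambda a:cv2.resize(a,(400,400),interpolation=cv2.INTER_CUBIC)
cv2.imwrite("pics/c1.png",np.hstack([f(a),f(b)]))
```

```text
[0.57542523 0.12828014 0.20374854] [-0.08175048 -0.53354848  0.90891283]
[245.94396441 215.10536682] [374.96579967 194.95449554]
```

View pics/c1.png

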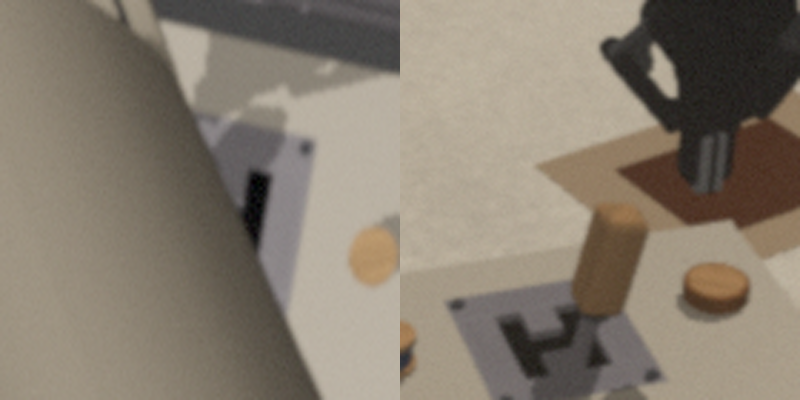

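Request:
step_arm:
  commands: [0,0,0,-0.03,0,0,0,0,0,0,-0.06,0,0,0,0,0,0,-0.06,0,0,0,0,-0.0016,-0.01,-0.06,0,0,0,0,-0.0032,-0.02,-0.06,0,0,0,0,-0.0045,-0.028,-0.06,0,0,0,0,-0.0058,-0.036,-0.06,0,0,0,0,-0.0071,-0.044,-0.06,0,0,0,0,-0.0085,-0.052,-0.06,0,0,0,0,-0.0085,-0.052,-0.06,0,0,0]

```text
clock: 3.95
position: [0.5718, 0.0996, 0.1714]
ee_rot: [0.997, -0.08, 0.0, 0.0]
ft_force: [1.3, 1.9, 2.6]
grip_width: -0.0
grasp_force: 0.9
```

Run:
```python
from h import *
o=get_obs();print(o["position"],o["ft_force"])
b=camera("scene")[170:270,290:390,::-1]
cv2.imwrite("pics/c2.png",cv2.resize(b,(500,500),interpolation=cv2.INTER_CUBIC))
```

```text
[0.57181218 0.09962876 0.17142348] [1.28998991 1.92215803 2.64615714]
```

View pics/c2.png

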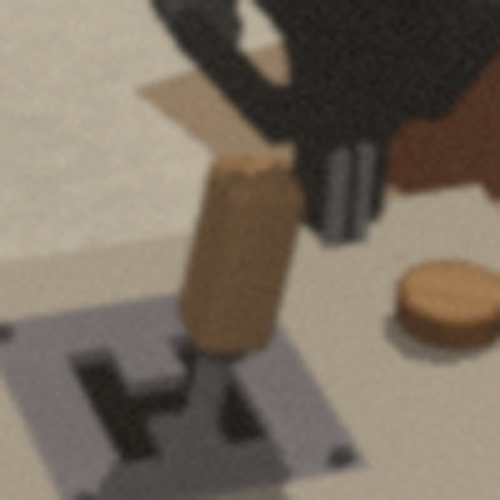

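Request:
step_arm:
  commands: [0,-0.001,-0.007,0,0,0,0,0,-0.0022,-0.014,0,0,0,0,0,-0.0034,-0.021,0,0,0,0,0,-0.0045,-0.028,0,0,0,0,0,-0.0056,-0.035,0,0,0,0,0,-0.0067,-0.042,0,0,0,0,0,-0.0078,-0.049,0,0,0,0,0,-0.009,-0.056,0,0,0,0,0,-0.0102,-0.063,0,0,0,0,0,-0.0107,-0.066,0,0,0,0]

```text
clock: 5.25
position: [0.5653, 0.0599, 0.1713]
ee_rot: [0.997, -0.08, -0.0, 0.0]
ft_force: [-0.6, 2.1, 1.4]
grip_width: 0.002
grasp_force: 1.0
```

Run:
```python
from h import *
o=get_obs();print(o["position"],o["ft_force"])
b=camera("scene")[170:270,270:370,::-1]
cv2.imwrite("pics/c3.png",cv2.resize(b,(500,500),interpolation=cv2.INTER_CUBIC))
```

```text
[0.56530653 0.0599374  0.17133041] [-0.57998485  2.13821666  1.38649658]
```

View pics/c3.png

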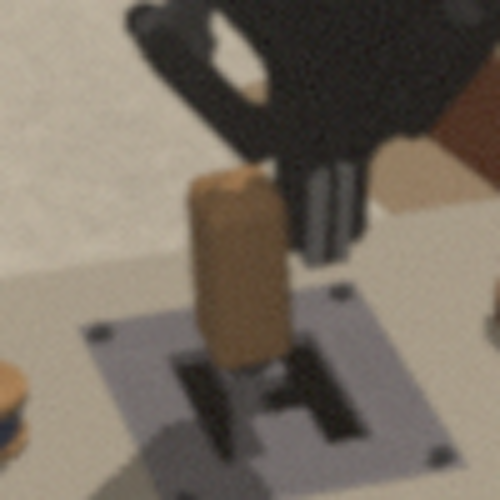

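Request:
step_arm:
  commands: [0,-0.0008,-0.005,0,0,0,0,0,-0.0016,-0.01,0,0,0,0,0,-0.0024,-0.015,0,0,0,0,0,-0.0031,-0.019,0,0,0,0,0,-0.0036,-0.022,0,0,0,0,0,-0.004,-0.025,0,0,0,0,0,-0.0042,-0.0265,0,0,0,0,0,-0.0045,-0.028,0,0,0,0,0,-0.0045,-0.028,0,0,0,0,0,-0.0045,-0.028,0,0,0,0]

```text
clock: 6.55
position: [0.5627, 0.0436, 0.1713]
ee_rot: [0.997, -0.08, 0.0, 0.0]
ft_force: [0.0, 2.5, -1.2]
grip_width: 0.005
grasp_force: 0.7
```

Request:
step_arm:
  commands: [0,-0.0002,-0.001,0,0,0,0,0,-0.0003,-0.002,0,0,0,0,0,-0.0005,-0.003,0,0,0,0,0,-0.0006,-0.004,0,0,0,0,0,-0.0008,-0.005,0,0,0,0,0,-0.0008,-0.005,0,0,0,0,0,-0.0008,-0.005,0,0,0,0,0,-0.0008,-0.005,0,0,0,0,0,-0.0008,-0.005,0,0,0,0,0,-0.0008,-0.005,0,0,0,0]

```text
clock: 7.8
position: [0.5622, 0.0405, 0.1713]
ee_rot: [0.997, -0.08, -0.0, 0.0]
ft_force: [0.3, 2.2, -0.1]
grip_width: -0.001
grasp_force: 0.7
```

Run:
```python
from h import *
o=get_obs();print(o["position"],o["ft_force"])
b=camera("scene")[170:270,270:370,::-1]
cv2.imwrite("pics/c4.png",cv2.resize(b,(500,500),interpolation=cv2.INTER_CUBIC))
```

```text
[0.56216365 0.04054718 0.1713344 ] [ 0.30248431  2.2160843  -0.07480284]
```

View pics/c4.png

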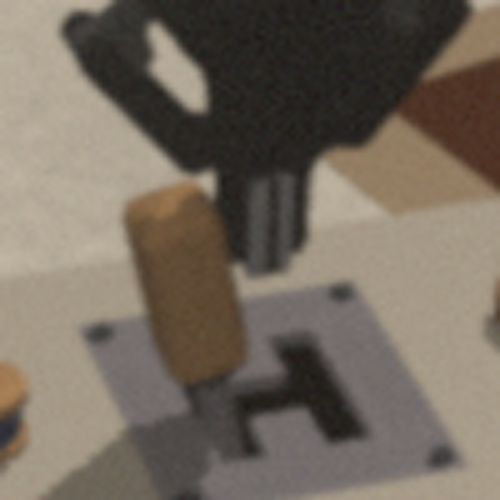

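Run:
```python
from h import *
def fit(t,b,g=np.array([.560,.045,.03]),yaw=-.162):
    X=np.array([np.cos(yaw),np.sin(yaw),0]);Y=np.array([-X[1],X[0],0])
    def ax(q):
        d=np.array([np.tan(q[0]),-np.tan(q[1]),1]);d/=np.linalg.norm(d);return d[0]*X+d[1]*Y+d[2]*np.array([0,0,1])
    f=lambda q:np.r_[proj("scene",g+.172*ax(q))-t,proj("scene",g+.108*ax(q))-b]
    r=least_squares(f,[0,0]);return r.x,r.fun
print("start",fit((347,204.5),(339.5,237.5)))
print("now",fit((270+168/5,170+200/5),(270+210/5,170+368/5)))
```

```text
start (array([ 0.04661393, -0.21701512]), array([ 1.18580384,  0.10809951, -1.94646402, -0.21478151]))
now (array([0.04166687, 0.20701998]), array([ 0.62089456,  1.24358112, -1.00444523, -1.94191365]))
```

Request:
step_arm:
  commands: [0,-0.0002,-0.001,0,0,0,0,0,-0.0003,-0.002,0,0,0,0,0,-0.0005,-0.003,0,0,0,0,0,-0.0006,-0.004,0,0,0,0,0,-0.0006,-0.004,0,0,0,0,0,-0.0006,-0.004,0,0,0,0,0,-0.0006,-0.004,0,0,0,0,0,-0.0006,-0.004,0,0,0,0,0,-0.0006,-0.004,0,0,0,0,0,-0.0006,-0.004,0,0,0,0]

```text
clock: 9.1
position: [0.5618, 0.0382, 0.1713]
ee_rot: [0.997, -0.08, -0.0, 0.0]
ft_force: [-0.1, 1.9, -1.4]
grip_width: 0.001
grasp_force: 1.0
```

Request:
step_arm:
  commands: [0,0.005,0.03,0,0,0,0,0,0.011,0.066,0,0,0,0,0,0.011,0.066,0.06,0,0,0,0,0.011,0.066,0.125,0,0,0,0,0.011,0.066,0.125,0,0,0,0,-0.06,0.03,0.125,0,0,0,0,-0.118,-0.02,0.125,0,0,0,0,-0.118,-0.02,0.125,0,0,0,0,-0.118,-0.02,0.06,0,0,0,0,-0.118,-0.02,0.02,0,0,0]

```text
clock: 10.35
position: [0.4908, 0.0269, 0.1816]
ee_rot: [0.997, -0.08, -0.0, 0.0]
ft_force: [0.1, 0.5, -0.8]
grip_width: 0.003
grasp_force: 0.0
```

Run:
```python
from h import *
o=get_obs();print(o["position"],o["ft_force"])
b=camera("scene")[150:270,250:370,::-1]
cv2.imwrite("pics/c5.png",cv2.resize(b,(480,480),interpolation=cv2.INTER_CUBIC))
```

```text
[0.49080766 0.02690609 0.18157718] [ 0.07818562  0.49073773 -0.84991133]
```

View pics/c5.png

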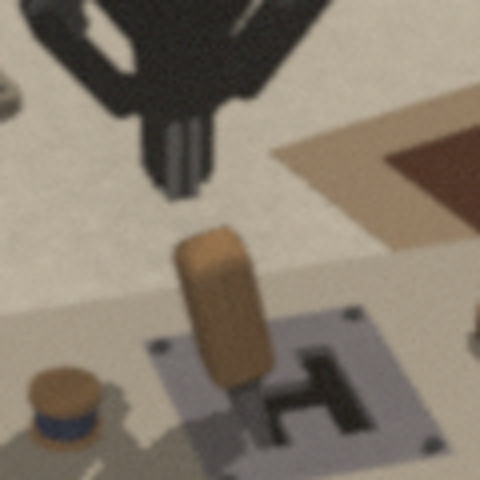

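Request:
step_arm:
  commands: [0,0,0,-0.032,0,0,0,0,0,0,-0.032,0,0,0,0,0.02,-0.0033,-0.032,0,0,0,0,0.035,-0.0057,-0.032,0,0,0,0,0.047,-0.0077,-0.032,0,0,0,0,0.058,-0.0095,-0.032,0,0,0,0,0.068,-0.0111,-0.032,0,0,0,0,0.077,-0.0126,-0.032,0,0,0,0,0.085,-0.0139,-0.032,0,0,0,0,0.089,-0.0145,-0.032,0,0,0]

```text
clock: 11.65
position: [0.5446, 0.0174, 0.1641]
ee_rot: [0.997, -0.08, -0.0, 0.0]
ft_force: [-2.0, 0.0, 2.4]
grip_width: 0.001
grasp_force: 1.1
```

Request:
step_arm:
  commands: [0,0.004,-0.0006,0,0,0,0,0,0.008,-0.0013,0,0,0,0,0,0.012,-0.002,0,0,0,0,0,0.015,-0.0025,0,0,0,0,0,0.018,-0.003,0,0,0,0,0,0.021,-0.0034,0,0,0,0,0,0.024,-0.0039,0,0,0,0,0,0.026,-0.0043,0,0,0,0,0,0.026,-0.0043,0,0,0,0,0,0.026,-0.0043,0,0,0,0]

```text
clock: 12.9
position: [0.5601, 0.0149, 0.1642]
ee_rot: [0.997, -0.08, 0.0, 0.0]
ft_force: [-1.2, 0.1, -0.7]
grip_width: 0.003
grasp_force: 0.7
```

Keep going in small steps until the force rises at the slot end.

Request:
step_arm:
  commands: [0,0.002,-0.0003,0,0,0,0,0,0.004,-0.0006,0,0,0,0,0,0.006,-0.001,0,0,0,0,0,0.008,-0.0013,0,0,0,0,0,0.01,-0.0016,0,0,0,0,0,0.01,-0.0016,0,0,0,0,0,0.01,-0.0016,0,0,0,0,0,0.01,-0.0016,0,0,0,0,0,0.01,-0.0016,0,0,0,0,0,0.01,-0.0016,0,0,0,0]

```text
clock: 14.15
position: [0.566, 0.0139, 0.1642]
ee_rot: [0.997, -0.08, 0.0, 0.0]
ft_force: [-2.2, 0.2, -0.1]
grip_width: -0.0
grasp_force: 0.7
```

Run:
```python
from h import *
o=get_obs();print(o["position"],o["ft_force"])
b=camera("scene")[170:270,270:370,::-1]
cv2.imwrite("pics/c6.png",cv2.resize(b,(500,500),interpolation=cv2.INTER_CUBIC))
```

```text
[0.56604113 0.01392177 0.16418178] [-2.2015445   0.21379497 -0.12848293]
```

View pics/c6.png

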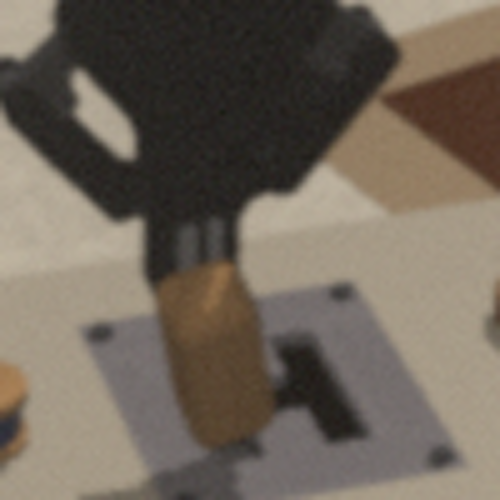

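Request:
step_arm:
  commands: [0,0.001,-0.0002,0,0,0,0,0,0.002,-0.0003,0,0,0,0,0,0.003,-0.0005,0,0,0,0,0,0.004,-0.0006,0,0,0,0,0,0.004,-0.0006,0,0,0,0,0,0.004,-0.0006,0,0,0,0,0,0.004,-0.0006,0,0,0,0,0,0.004,-0.0006,0,0,0,0,0,0.004,-0.0006,0,0,0,0,0,0.004,-0.0006,0,0,0,0]

```text
clock: 15.45
position: [0.5684, 0.0136, 0.1641]
ee_rot: [0.997, -0.08, -0.0, 0.0]
ft_force: [-1.8, -0.2, -0.9]
grip_width: -0.001
grasp_force: 1.0
```

Run:
```python
from h import *
o=get_obs();print(o["position"],o["ft_force"])
```

```text
[0.56838866 0.01356464 0.16411473] [-1.84825088 -0.2027811  -0.91153781]
```

Request:
step_arm:
  commands: [0,0.001,-0.0002,0,0,0,0,0,0.002,-0.0003,0,0,0,0,0,0.003,-0.0005,0,0,0,0,0,0.004,-0.0006,0,0,0,0,0,0.004,-0.0006,0,0,0,0,0,0.004,-0.0006,0,0,0,0,0,0.004,-0.0006,0,0,0,0,0,0.004,-0.0006,0,0,0,0,0,0.004,-0.0006,0,0,0,0,0,0.004,-0.0006,0,0,0,0]

```text
clock: 16.7
position: [0.5698, 0.0134, 0.1638]
ee_rot: [0.997, -0.08, -0.001, 0.0]
ft_force: [-8.5, 1.3, 0.3]
grip_width: -0.003
grasp_force: 4.2
```

Request:
step_arm:
  commands: [0,-0.01,0.0016,0,0,0,0,0,-0.04,0.0065,0,0,0,0,0,-0.09,0.0145,0,0,0,0,0,-0.13,0.021,0,0,0,0,0,-0.13,0.021,0.06,0,0,0,0,-0.13,0.021,0.12,0,0,0,0,-0.2,0.021,0.18,0,0,0,0,-0.25,0.021,0.2,0,0,0,0,-0.25,0.021,0.2,0,0,0,0,-0.25,0.021,0.2,0,0,0]

```text
clock: 17.95
position: [0.4214, 0.0256, 0.2842]
ee_rot: [0.997, -0.08, 0.001, 0.0]
ft_force: [-0.9, 0.0, 0.5]
grip_width: 0.002
grasp_force: 0.0
```

Run:
```python
from h import *
o=get_obs();print(o["position"],o["ft_force"])
b=camera("scene")[150:270,230:420,::-1]
cv2.imwrite("pics/c7.png",cv2.resize(b,(760,480),interpolation=cv2.INTER_CUBIC))
```

```text
[0.42137608 0.02559981 0.28424981] [-0.93919279  0.02747228  0.47891981]
```

View pics/c7.png

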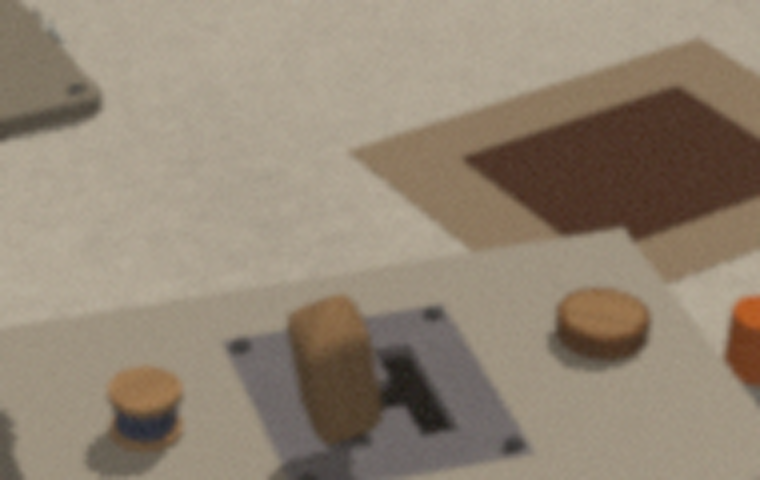

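The lever leans forward and right (grip centre around crop pixel 335,370). The left leg is clear, the spool and wood slice are where they were, and the arm is away from everything.

```bash
python3 -c "
from workcell import *
print(hand_in())"
```

```text
the job is handed in; nothing more can be done
None
```

I pushed the lever across the crossbar and forward into the third slot until the force rose to 8.5 N at the slot's end. I then backed the arm clear and handed the job in at about 18 s; no verdict came back.

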